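Release grinding balls through a half-open lift gate

ROBOT

A 6-joint arm with a two-finger parallel gripper is mounted at the origin on the work surface. World frame = base frame: x ahead of the robot, y to its left, z up, the work surface at z = 0. Lengths are in m, angles in rad, forces in N, time in s.
With the tool pointing down it reaches from about 0.35 to 0.775 m from the base axis. Payload 7.3 kg.
Tool frame: the origin (TCP) lies at the centre of the arm's flange, where the gripper is bolted on; the fingertips stand 178 mm ahead of it and the grasp point (between the pads) lies 159 mm ahead of it; z points along the fingers, y is the line along which they close (so a half turn about z gives the same grasp; the last joint's range is limited). The gripper opens to 92 mm and grips with 3 to 60 N. Pads are 19 mm wide; open, the fingers measure 130 mm over their backs; the gripper's body (75 mm by 190 mm) begins 47 mm behind the grasp point.
Start: joints at [-1.465, 0.342, 1.524, -0, 1.275, -0.146], TCP at [0.131, -0.508, 0.405] pointing down, gripper open.
Joint ranges: [-2.53, 2.53], [-0.77, 2.02], [0.04, 2.7], [-1, 4.14], [0.28, 2.66], [-3.11, 3.11]. Speed limits (rad/s): [2.57, 2.57, 3.14, 3.14, 3.14, 3.14].

INTERFACE

Orientations are given as [roll, pitch, yaw] about the fixed x, y, z axes, in that order (R = Rz(yaw) Ry(pitch) Rx(roll)).
In Python, from cell import telemetry, vision, ticket gives the robot as it stands.
- The arm moves only by the shell command python3 -m crank 'ROWS' [FORCE]. ROWS is JSON, a list of rows, each a list of 5 numbers: the gripper command: -1 is shut, 1 is fully open, values between are in proportion, then the shift along the tool's x, y, z in mm, then the turn about the tool's z in rad. In form: [[fingers, dx, dy, dz, roll], ...]. A call has 1 to 12 rows; each row is the pose to reach, as a shift and turn from the pose commanded when the call began, along the tool's axes at that moment; what a row does not reach only later rows make up. A row lasts 1/12 s, in which the tool goes at most 41.7 mm and 7.16 degrees, less where a joint would pass 70% of its speed; a pose out of reach is approached as far as the arm can. A call with a gripper value outside its range is refused whole. The fingers move at their own pace and stop on an object; FORCE is the grip in N (left out, the last holds). Time passes only in rows, so rows that repeat a pose let the fingers close. It gives the time, the measured TCP pose, the force, the opening and the grip force at its end, in the units of the state.
- telemetry.observe(): the state, without advancing time (a new reading comes with each control period).
- vision.read_camera(name): name is "scene" or "top" or "wrist"; returns (picture, depth): 384x512x3 uint8, red, green, blue; 384x512 float32, m along the optical axis (not along the pixel's ray), 0 where there is no reading.
- vision.get_calibration(name): a dict with "camera_matrix" (3x3 intrinsics, pixels), "rvec" (rotation vector, rad) and "tvec" (3), from world to camera coordinates, as OpenCV has them. Camera axes: x right, y down, z forward; pixel columns grow to the right and rows downward; lengths in m; the calibration is good to about 2 mm. The wrist camera is an equidistant fisheye: a pixel r from the principal point sees the ray r / f radians off the axis. A picture is of the moment at which its call begins: read the wrist's pose just before it. get_calibration takes no time and is no camera call; for the wrist camera it gives the pose at the moment of the call.
- ticket.hand_in(): hands the job in; it is judged then, once.
The state is a dict: "time": time; "qpos": joint angles; "qvel": joint speeds; "joint_efforts": joint torques, N m; "tool_pos": TCP position; "tool_rot": TCP orientation; "contact_force": force on the tool from outside, world axes, zero at the start; "torque": the same for the moment, N m; "opening": finger opening in m; "grip_force": force on a finger pad.
Only numpy, scipy, OpenCV 4.12 (cv2) and the standard library are available. Lean on these libraries where they do the work, as an engineer would, in place of code of your own. Each camera call takes 0.05 s, during which the arm holds its last target. There are 200 camera calls.

TASK

Pour the six grinding balls from the pouring cup into the top of the feeder while its gate is shut, and stand the empty cup upright back on the bench. Then take the gate's handle and slide the gate up against its springs to half of its travel, never far past half, so that all the balls roll out into the pan, and finish while still holding the gate steady at half travel. Leave the other things on the bench alone.

Things in the scene. Friction and masses are not known exactly. Their poses are not given: they have to be found in the camera images.
- feeder: Aluminium ball feeder, fixed: a box chute 108 x 112 mm, 135 mm high, open at the top, on a 150 x 130 mm foot; at the gate end, guides reach x = +-64 mm. Origin: centre of its underside, z up; the gate end (outlet) faces its -y. The floor inside slopes 18 degrees down to the gate (84 mm high at the back, 49 at the gate): balls roll to the shut gate, and out under it when raised.
- feeder_mouth (a point): Centre of the feeder's open mouth, in the plane of its rim, 135 mm above the bench. The opening is 100 mm (feeder x) by 106 mm (feeder y), free of obstacles except the gate's handle tab that stands above its -y edge. Axes as the feeder's.
- gate (a joint): Height of the lift gate above shut, m: 0 shut, 0.080 fully open; half travel 0.040. It slides straight up. Springs pull it down: with its weight about 4 N at 0, 8.5 N at half, 13.5 N fully open; let go, it snaps shut. A steel pointer on it moves along a thin scale post with three black marks: lowest shut, middle half travel, top fully open.
- gate_grip (a point): Centre of the black handle tab on top of the gate, moving with it: 44 mm wide (feeder x), 12 mm thick (feeder y), 45 mm high; pinch it from above across its thickness. Shut, it is 159 mm above the bench, 24 mm above the feeder's rim, at feeder x = 0, y = -56 mm. Axes as the feeder's.
- pan: Open steel catch pan under the outlet, fixed: 150 x 160 x 40 mm, 4 mm walls; origin at the centre of its underside. It stands just beyond the gate on the feeder's -y side. Balls that leave under the gate drop into it by themselves.
- cup: Loose steel pouring cup, 120 to 200 g, on the bench, six balls in it. Box-shaped, 64 mm wide (y), 45 to 50 high, floor 4 thick. Origin under its floor, z up. Low pouring lip towards its -x, straight black handle towards +x. The front is a ramp rising 32 degrees from the floor (at x = -30 mm) to the lip: tipping it lip-down by 55 to 60 degrees empties it.
- cup_grip (a point): Point on the cup's handle to hold, at cup x = 78, y = 0, z = 42 mm. The handle is a bar along the cup's x (from 39 to 113 mm), 14 mm thick (y) and 20 mm high (z). Axes as the cup's.
- cup_lip (a point): Middle of the pouring lip, at cup x = -71, y = 0, z = 30 mm; between the side walls it is 58 mm wide.
- ball1_center (a point): Centre of a white ceramic ball, 18 mm across, about 12 g; it starts in the cup.
- ball2_center (a point): Centre of a white ceramic ball, 18 mm across, about 12 g; it starts in the cup.
- ball3_center (a point): Centre of a white ceramic ball, 18 mm across, about 12 g; it starts in the cup.
- ball4_center (a point): Centre of a white ceramic ball, 18 mm across, about 12 g; it starts in the cup.
- ball5_center (a point): Centre of a white ceramic ball, 18 mm across, about 12 g; it starts in the cup.
- ball6_center (a point): Centre of a white ceramic ball, 18 mm across, about 12 g; it starts in the cup.
- dish: Bystander: blue plastic plate, 150 mm across, 22 mm high. Leave it where it is.
- bottle: Bystander: green bottle, 72 mm across, 210 mm tall. Leave it where it is.
- marker: Bystander: white marker pen, about 120 mm long, 14 mm thick, lying. Leave it where it is.
- canister: Bystander: flat round green plastic canister, 106 mm across, 56 mm high. Leave it where it is.
- case: Bystander: black case 80 x 120 x 50 mm. Leave it where it is.
- spoon: Bystander: yellow plastic spoon, lying. Leave it where it is.
Not all that is in view belongs to the job. Leave any pink or yellow look-alike of the pan alone.

How it is judged:
On the way:
1. all six balls lie inside the feeder behind the shut gate (x of ball1_center in the frame of feeder between -0.052 and 0.052 m and y of ball1_center in the frame of feeder between -0.056 and 0.054 m and z of ball1_center in the frame of feeder between 0.05 and 0.135 m and x of ball2_center in the frame of feeder between -0.052 and 0.052 m and y of ball2_center in the frame of feeder between -0.056 and 0.054 m and z of ball2_center in the frame of feeder between 0.05 and 0.135 m and x of ball3_center in the frame of feeder between -0.052 and 0.052 m and y of ball3_center in the frame of feeder between -0.056 and 0.054 m and z of ball3_center in the frame of feeder between 0.05 and 0.135 m and x of ball4_center in the frame of feeder between -0.052 and 0.052 m and y of ball4_center in the frame of feeder between -0.056 and 0.054 m and z of ball4_center in the frame of feeder between 0.05 and 0.135 m and x of ball5_center in the frame of feeder between -0.052 and 0.052 m and y of ball5_center in the frame of feeder between -0.056 and 0.054 m and z of ball5_center in the frame of feeder between 0.05 and 0.135 m and x of ball6_center in the frame of feeder between -0.052 and 0.052 m and y of ball6_center in the frame of feeder between -0.056 and 0.054 m and z of ball6_center in the frame of feeder between 0.05 and 0.135 m and value of joint gate below 0.004 m), for 0.2 s.
At the end, for the whole second after the job is handed in: The gate is held still between 34 and 46 mm of its 80 mm travel by the gripper's fingers (more than 2 N of contact, the cup not touching it), all six balls are in the pan, and the cup stands upright (within 0.1 rad) on the bench, at rest (value of joint gate between 0.034 and 0.046 m and velocity of joint gate between -0.01 and 0.01 m/s and contact force between the fingers and gate above 2 N and contact force between gate and cup below 0.3 N and x of ball1_center in the frame of pan between -0.075 and 0.075 m and y of ball1_center in the frame of pan between -0.08 and 0.08 m and height (world z) of each of ball1_center, ball2_center, ball3_center, ball4_center, ball5_center, ball6_center below 0.045 m and x of ball2_center in the frame of pan between -0.075 and 0.075 m and y of ball2_center in the frame of pan between -0.08 and 0.08 m and x of ball3_center in the frame of pan between -0.075 and 0.075 m and y of ball3_center in the frame of pan between -0.08 and 0.08 m and x of ball4_center in the frame of pan between -0.075 and 0.075 m and y of ball4_center in the frame of pan between -0.08 and 0.08 m and x of ball5_center in the frame of pan between -0.075 and 0.075 m and y of ball5_center in the frame of pan between -0.08 and 0.08 m and x of ball6_center in the frame of pan between -0.075 and 0.075 m and y of ball6_center in the frame of pan between -0.08 and 0.08 m and height (world z) of cup between -0.004 and 0.005 m and angle between cup's own z axis and vertical below 0.1 rad and linear speed of cup below 0.02 m/s); the arm keeps its last pose, push and grip.
It fails at once if the gate is raised past three quarters of its travel (60 mm) (value of joint gate above 0.06 m).
It fails at once if a bystander is displaced by more than 30 mm (distance of any of dish, bottle, marker, canister, case, spoon from where it was at the start of the episode above 0.03 m).
It also fails if it takes over 67 s, if anything falls off the work surface, if the arm or the gripper's body presses on something with over 40 N, if the wrist force passes 120 N, or if a joint passes its speed limit or range.

## Working session

There is one attempt and no reset: what is moved stays moved. The work goes in short steps, Python scripts to look and compute and a shell command to move; the robot and the scene stay as the last step left them, time stands still between calls to the robot, and variables do not carry over. Pictures are saved under pics/ and viewed, at most 10 in all, crops included, and the job is handed in when it is done.

```bash
ls; mkdir -p pics; python3 - <<'E'
from cell import telemetry, vision
import cv2,numpy as np
print(telemetry.observe())
ims=[]
for n in("scene","top"):
    p,d=vision.read_camera(n); np.savez(f"{n}0.npz",p=p,d=d)
    cv2.imwrite(f"pics/{n}0.png",cv2.resize(p[...,::-1],(768,576)))
    c=vision.get_calibration(n); print(n,c)
E
```

```text
pics
{'time': 0.0, 'qpos': array([-1.46498430e+00,  3.42722325e-01,  1.52502978e+00,  1.23349201e-05,
        1.27538355e+00, -1.45980065e-01]), 'qvel': array([2.83359510e-04, 3.53320161e-04, 8.12334778e-04, 4.40100437e-04,
       8.49198407e-05, 2.13397677e-04]), 'joint_efforts': array([-1.29796455e-03, -4.31247103e+01, -2.44223410e+01,  7.15252245e-02,
        5.58954547e-02, -1.22830161e-04]), 'tool_pos': array([ 0.13081717, -0.50829934,  0.4040405 ]), 'tool_rot': array([-3.14006778e+00, -2.36118133e-04,  2.51788312e-01]), 'contact_force': array([ 0.11475347, -0.18163088, -0.09944782]), 'torque': array([-0.00863265, -0.00563719,  0.00215078]), 'grip_force': 0.0, 'opening': 0.09204010944694248}
scene {'camera_matrix': array([[369.25033185,   0.        , 259.64087267],
       [  0.        , 369.25033185, 188.88265218],
       [  0.        ,   0.        ,   1.        ]]), 'rvec': array([ 1.57906885,  2.27481443, -0.60356129]), 'tvec': array([ 0.13968998, -0.32506827,  1.37879867])}
top {'camera_matrix': array([[407.52707599,   0.        , 249.94453588],
       [  0.        , 407.52707599, 186.95326295],
       [  0.        ,   0.        ,   1.        ]]), 'rvec': array([ 2.10992062, -2.11798506,  0.22356417]), 'tvec': array([0.01671147, 0.50398625, 1.34825671])}
```

View pics/top0.png

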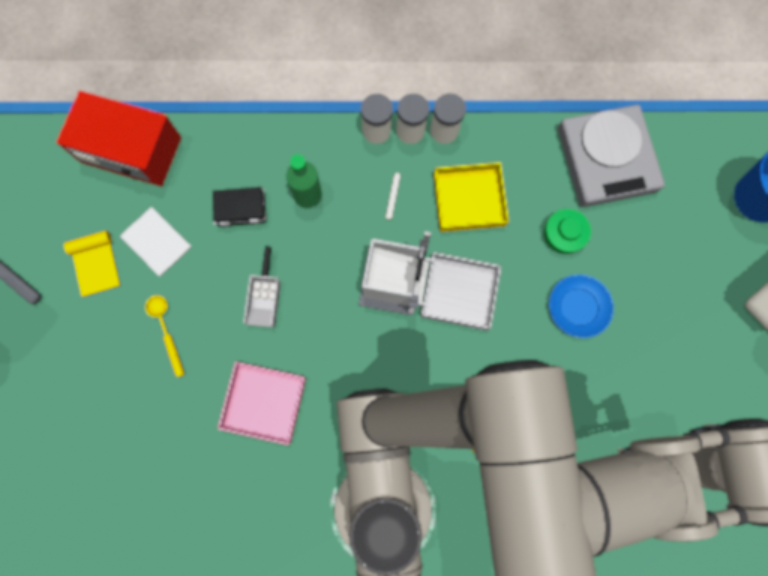

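View pics/scene0.png

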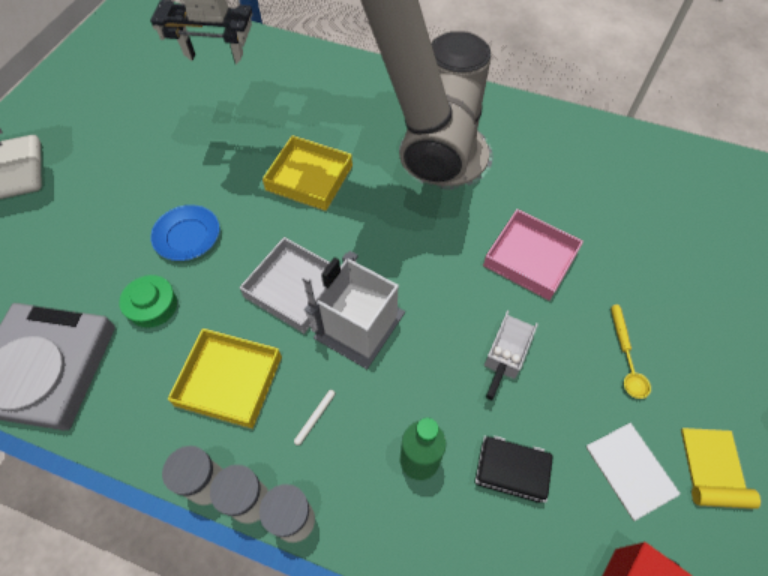

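The top view shows the cup at (262,300), handle up and lip towards the robot. The feeder is at (392,275), with its black tab at (420,265), and the grey pan at (460,290). The pink pan at (262,403) and the yellow one at (470,197) are look-alikes; the grey pan touching the gate end fits the description. Next I measure from the depth images.

```bash
cat > h.py <<'E'
import numpy as np,cv2
from cell import telemetry, vision
def cloud(n,p=None,d=None,c=None):
    if d is None: p,d=vision.read_camera(n)
    c=c or vision.get_calibration(n); K=c["camera_matrix"]
    v,u=np.mgrid[:384,:512]
    P=np.stack([(u-K[0,2])/K[0,0]*d,(v-K[1,2])/K[1,1]*d,d],-1)
    R=cv2.Rodrigues(c["rvec"])[0]
    W=(P-c["tvec"].ravel())@R
    W[d<=0]=np.nan
    return p,W
E
cat > m.py <<'E'
from h import *
for n in("top","scene"):
    z=np.load(f"{n}0.npz"); p,W=cloud(n,z['p'],z['d'])
    np.save(n+"W.npy",W); hsv=cv2.cvtColor(p,cv2.COLOR_RGB2HSV)
    x,y,zz=W[...,0],W[...,1],W[...,2]
    dark=(hsv[...,2]<60)
    if n=="top": B={"cup":(150,155,210,225),"feed":(235,150,345,225),"pan":(275,165,340,225)}
    else: B={"cup":(315,205,365,270),"feed":(200,165,275,245),"pan":(155,155,220,220)}
    for k,(a,b,c,d) in B.items():
        m=np.zeros(zz.shape,bool); m[b:d,a:c]=1
        for lab,mm in (("hi",m&(zz>0.02)),("dark",m&dark&(zz>0.02)),("rim",m&(zz>0.125)&(zz<.145)&~dark),("top",m&(zz>.145))):
            if mm.sum()<6: continue
            q=W[mm]; r=cv2.minAreaRect((q[:,:2]*1000).astype(np.float32))
            print(n,k,lab,mm.sum(),"rect",np.round(r[0]),np.round(r[1]),round(r[2],1),"z",np.round(np.percentile(q[:,2],[2,50,98])*1000), "med",np.round(np.median(q[:,:2],0)*1000))
E
python3 m.py; python3 - <<'E'
import cv2
a=cv2.imread('pics/top0.png'); 
import numpy as np
z=np.load('top0.npz')['p'][...,::-1]; s=np.load('scene0.npz')['p'][...,::-1]
A=cv2.resize(z[145:235,150:345],(780,360),interpolation=cv2.INTER_CUBIC)
cv2.imwrite('pics/crop1.png',A)
E
```

```text
top cup hi 405 rect [500. 275.] [ 65. 186.] 84.4 z [20. 40. 56.] med [486. 272.]
top cup dark 38 rect [552. 266.] [ 7. 58.] 85.2 z [41. 51. 56.] med [549. 266.]
top feed hi 2005 rect [ 544. -122.] [301. 243.] 79.0 z [ 24.  69. 181.] med [519. -51.]
top feed rim 251 rect [516. -26.] [123. 150.] 79.5 z [125. 134. 142.] med [505. -41.]
top feed top 103 rect [528. -81.] [13. 86.] 76.8 z [152. 180. 227.] med [518. -79.]
top pan hi 679 rect [ 492. -160.] [208. 154.] 78.7 z [ 23.  42. 181.] med [ 505. -100.]
top pan rim 66 rect [496. -81.] [ 29. 129.] 88.8 z [126. 135. 143.] med [465. -72.]
top pan top 65 rect [507. -76.] [12. 44.] 78.9 z [150. 179. 185.] med [502. -75.]
scene cup hi 512 rect [497. 271.] [ 64. 186.] 84.3 z [20. 41. 55.] med [498. 269.]
scene cup dark 121 rect [554. 266.] [13. 71.] 84.6 z [41. 52. 55.] med [557. 266.]
scene feed hi 2823 rect [502. -93.] [254. 154.] 79.3 z [ 25.  86. 184.] med [517. -42.]
scene feed dark 206 rect [528. -84.] [16. 85.] 80.8 z [ 26. 156. 184.] med [519. -78.]
scene feed rim 448 rect [515. -30.] [125. 153.] 78.9 z [125. 134. 141.] med [526. -38.]
scene feed top 239 rect [526. -85.] [16. 87.] 77.3 z [146. 180. 226.] med [523. -81.]
scene pan hi 998 rect [ 490. -158.] [221. 153.] 78.2 z [ 22.  44. 216.] med [ 550. -100.]
scene pan dark 114 rect [538. -83.] [16. 64.] 76.7 z [ 36. 138. 184.] med [528. -84.]
scene pan rim 105 rect [553. -90.] [49. 44.] 27.9 z [125. 135. 143.] med [561. -86.]
scene pan top 156 rect [536. -86.] [16. 69.] 74.8 z [146. 181. 227.] med [564. -88.]
```

View pics/crop1.png

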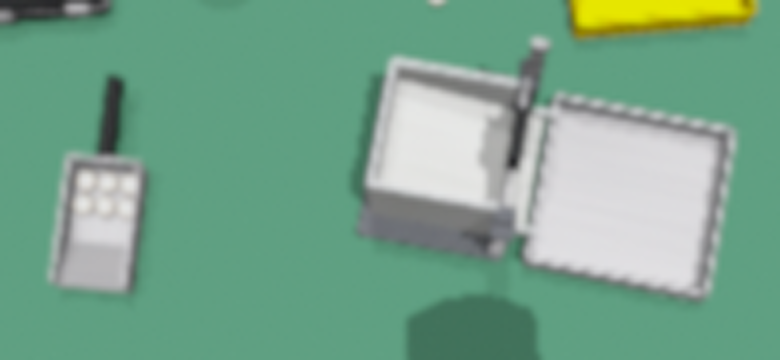

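The crop confirms the grey pan at the gate end, the tab at (517,135) and the cup with six balls at (105,195). Both depth views agree:
- **Cup:** grip point at about (556, 266) mm, yaw about -5.6°.
- **Tab:** at about (507, -77) mm.
- **Feeder:** yaw about -11°.

The tool can't tilt, so I'll rest the cup's ramp on the feeder's +x rim and raise the handle in a light grip to tip it.

```bash
python3 -m crank '[[1,0,0,-40,0],[1,30,-30,-50,0.1],[1,60,-60,-50,0.2],[1,90,-90,-50,0.35],[1,120,-120,-50,0.35],[1,150,-150,-50,0.35],[1,180,-180,-50,0.35],[1,210,-210,-50,0.35],[1,240,-245,-50,0.35],[1,270,-280,-50,0.35],[1,300,-310,-50,0.35],[1,300,-322,-50,0.35]]' 60
cat >> h.py <<'E'
def go(x,y,z,yaw):
    "shift (mm) in tool axes and roll to bring the grasp point to x,y,z mm, yaw rad"
    s=telemetry.observe(); t=s['tool_pos']*1000; w=s['tool_rot'][2]
    d=np.array([x-t[0],y-t[1],z+159-t[2]]); c,n=np.cos(w),np.sin(w)
    print("t",round(s['time'],2),"grasp pt",np.round(t-[0,0,159],1),"yaw",round(w,3),"rot",np.round(s['tool_rot'],3),"open",round(s['opening'],4),"F",np.round(s['contact_force'],1),"-> dx %.0f dy %.0f dz %.0f roll %.3f"%(c*d[0]+n*d[1],n*d[0]-c*d[1],-d[2],w-yaw))
E
python3 -c "
from h import *
go(556,266,160,-.098)
W=np.load('topW.npy');p=np.load('top0.npz')['p'];h=cv2.cvtColor(p,cv2.COLOR_RGB2HSV)
m=np.zeros(p.shape[:2],bool);m[95:145,185:220]=1
m&=(W[...,2]>.05);q=W[m]*1000;print('bottle',np.median(q,0),q.min(0),q.max(0))
x,y=(W[...,0]-.518),(W[...,1]+.021);a=np.radians(-11.1)
fx=np.cos(a)*x+np.sin(a)*y;fy=-np.sin(a)*x+np.cos(a)*y
for k in(0,1):
  W=np.load(('topW.npy','sceneW.npy')[k]);x,y,z=(W[...,0]-.518),(W[...,1]+.021),W[...,2]
  fx=np.cos(a)*x+np.sin(a)*y;fy=-np.sin(a)*x+np.cos(a)*y
  r=(abs(z-.135)<.006)&(abs(fx)<.08)&(fy>-.04)&(fy<.08)
  print('rim fx',np.percentile(fx[r],[1,99]),'fy max',np.percentile(fy[r],99))
  r=(z>.187)&(abs(fx)<.1)&(abs(fy)<.1);print('post',r.sum(),np.median(fx[r]),np.median(fy[r]),z[r].max())
  r=(z>.15)&(z<.187)&(abs(fx)<.03)&(abs(fy+.056)<.02);print('tab',np.percentile(fx[r],[2,98]),np.percentile(fy[r],[2,98]),np.median(W[r],0))
"
```

```text
time: 1.1
tool_pos: [0.3422, -0.1193, 0.4547]
tool_rot: [-3.141, -0.001, -0.097]
contact_force: [0.3, -0.6, -0.3]
opening: 0.0922
grip_force: 0.0
t 1.1 grasp pt [ 342.2 -119.3  295.7] yaw -0.097 rot [-3.141e+00 -1.000e-03 -9.700e-02] open 0.0922 F [ 0.3 -0.6 -0.3] -> dx 176 dy -404 dz 136 roll 0.001
bottle [716.64045952 175.64292836 140.72169838] [694.60896259 145.20968393  50.63238024] [762.57847063 216.38511292 215.74372831]
rim fx [-0.05479809  0.0543151 ] fy max 0.05599539883070829
post 23 0.0594921090500986 -0.05776542201811854 0.22876726188953198
tab [-0.02178414  0.0210447 ] [-0.06138576 -0.04989077] [ 0.50552244 -0.07546524  0.17947143]
rim fx [-0.05622546  0.05285886] fy max 0.05225737844217289
post 49 0.06178043394794625 -0.06072808254475454 0.22889934587810215
tab [-0.02131076  0.02097949] [-0.06551003 -0.05321034] [ 0.51019576 -0.07681571  0.17688628]
```

```bash
python3 -m crank '[[1,15,-35,0,0],[1,31,-72,0,0],[1,47,-109,0,0],[1,63,-145,0,0],[1,79,-182,0,0],[1,95,-219,0,0],[1,111,-255,10,0],[1,127,-292,30,0],[1,143,-328,55,0],[1,159,-365,80,0],[1,173,-397,105,0],[1,176,-404,130,0]]'
python3 -m crank '[[1,0,0,6,0],[1,0,0,6,0]]'
python3 - <<'E'
from h import *
go(556,266,42,-.098)
p,W=cloud("top"); cv2.imwrite("pics/wr1.png",np.hstack([cv2.resize(p[140:230,140:250,::-1],None,fx=3,fy=3),cv2.resize(vision.read_camera("wrist")[0][...,::-1],(360,270))]))
E
```

```text
time: 2.1
tool_pos: [0.5571, 0.266, 0.3246]
tool_rot: [-3.139, -0.004, -0.097]
contact_force: [0.1, -0.8, 0.2]
opening: 0.092
grip_force: 0.0
time: 2.27
tool_pos: [0.5552, 0.2635, 0.3147]
tool_rot: [3.138, 0.007, -0.097]
contact_force: [-0.7, 0.6, 0.2]
opening: 0.0916
grip_force: 0.0
t 2.27 grasp pt [555.2 263.5 155.7] yaw -0.097 rot [ 3.138  0.007 -0.097] open 0.0916 F [-0.7  0.6  0.2] -> dx 1 dy -3 dz 114 roll 0.001
```

View pics/wr1.png

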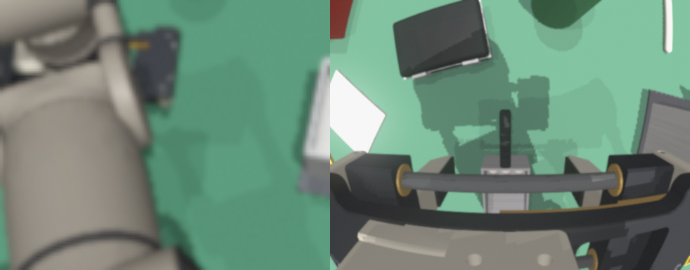

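In the wrist view the handle at (505,140) is midway between the fingers at (435,180) and (582,180). Descending and closing at 60 N.

```bash
python3 -m crank '[[1,0,-1,30,0],[1,0,-1,60,0],[1,0,-1,85,0],[1,0,-1,100,0],[1,0,-1,110,0],[1,0,-1,113,0],[1,0,-1,113,0],[-0.3,0,-1,113,0],[-0.6,0,-1,113,0],[-1,0,-1,113,0],[-1,0,-1,113,0],[-1,0,-1,113,0]]' 60
python3 -m crank '[[-1,0,0,0,0],[-1,0,0,0,0],[-1,0,0,0,0],[-1,0,0,0,0]]'
python3 -c "
from h import *
go(555,265,60,-.098)"
```

```text
time: 3.37
tool_pos: [0.5561, 0.264, 0.2062]
tool_rot: [-3.141, -0.001, -0.098]
contact_force: [0.8, -0.8, 0.3]
opening: 0.0627
grip_force: 0.0
time: 3.7
tool_pos: [0.556, 0.2639, 0.2056]
tool_rot: [3.141, 0.0, -0.098]
contact_force: [-0.4, -0.1, 0.7]
opening: 0.0362
grip_force: 0.0
t 3.7 grasp pt [556.  263.9  46.6] yaw -0.098 rot [ 3.141  0.    -0.098] open 0.0362 F [-0.4 -0.1  0.7] -> dx -1 dy -1 dz -13 roll -0.000
```

```bash
python3 -m crank '[[-1,0,-1,3,0],[-1,0,-1,4,0],[-1,0,-1,4,0],[-1,0,-1,4,0],[-1,0,-1,4,0],[-1,0,-1,4,0],[-1,0,-1,4,0]]'
python3 -m crank '[[-1,0,0,-3,0],[-1,0,0,-6,0],[-1,0,0,-9,0],[-1,0,0,-12,0],[-1,0,0,-15,0],[-1,0,0,-15,0]]'
python3 - <<'E'
from h import *
go(555,265,232,-.098)
p,W=cloud("scene"); z=W[...,2]
cv2.imwrite("pics/s2.png",cv2.resize(p[190:280,290:390,::-1],None,fx=6,fy=6,interpolation=cv2.INTER_CUBIC))
E
```

```text
time: 4.28
tool_pos: [0.556, 0.2649, 0.2015]
tool_rot: [3.141, 0.0, -0.098]
contact_force: [-0.3, -0.5, -1.9]
opening: 0.0134
grip_force: 59.8
time: 4.78
tool_pos: [0.5563, 0.265, 0.2176]
tool_rot: [-3.141, -0.001, -0.098]
contact_force: [-0.6, -0.4, -2.6]
opening: 0.0131
grip_force: 59.8
t 4.78 grasp pt [556.3 265.   58.6] yaw -0.098 rot [-3.141e+00 -1.000e-03 -9.800e-02] open 0.0131 F [-0.6 -0.4 -2.6] -> dx -1 dy 0 dz -173 roll -0.000
```

View pics/s2.png

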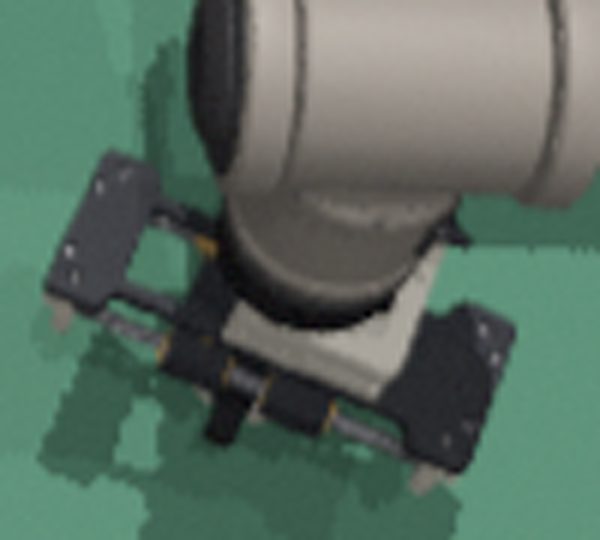

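The arm hides the cup from the scene camera, but it is lifted: a 2.6 N load on a 13 mm opening. I'll check the tilt from the handle's slope in the wrist depth, after lifting 20 mm more.

```bash
python3 -m crank '[[-1,0,0,-5,0],[-1,0,0,-12,0],[-1,0,0,-20,0],[-1,0,0,-20,0]]'
cat >> h.py <<'E'
def wcloud():
    c=vision.get_calibration("wrist"); p,d=vision.read_camera("wrist"); K=c["camera_matrix"]
    v,u=np.mgrid[:384,:512]; a=(u-K[0,2])/K[0,0]; b=(v-K[1,2])/K[1,1]; r=np.hypot(a,b)+1e-9
    t=np.tan(np.minimum(r,1.5))/r
    P=np.stack([a*t*d,b*t*d,d],-1); W=(P-c["tvec"].ravel())@cv2.Rodrigues(c["rvec"])[0]; W[d<=0]=np.nan
    return p,W
def tilt():
    "cup tilt (lip-down +, deg) from the slope of the handle bar seen by the wrist camera"
    p,W=wcloud(); s=telemetry.observe(); w=s['tool_rot'][2]; D=(W-s['tool_pos']+[0,0,.159])*1000
    a=np.cos(w)*D[...,0]+np.sin(w)*D[...,1]; b=-np.sin(w)*D[...,0]+np.cos(w)*D[...,1]; z=D[...,2]
    m=(abs(b)<9)&(a>10)&(a<45)&(abs(z)<45)&(p.max(-1)<90)
    if m.sum()<10: print("few",m.sum()); return p,a,b,z
    k=np.polyfit(a[m],z[m],1); print("n",m.sum(),"a",a[m].min(),a[m].max(),"b",np.median(b[m]),"tilt deg %.1f z0 %.1f"%(np.degrees(np.arctan(k[0])),k[1]))
    return p,a,b,z
E
python3 - <<'E'
from h import *
go(555,265,232,-.098)
p,a,b,z=tilt()
m=(abs(b)<34)&(a<-35)&(a>-160)&(abs(z)<60)
print("body",m.sum())
if m.sum(): print(a[m].min(),a[m].max(),np.polyfit(a[m],z[m],1))
print(telemetry.observe()['torque'])
E
```

```text
time: 5.17
tool_pos: [0.5567, 0.2651, 0.2389]
tool_rot: [-3.14, -0.003, -0.098]
contact_force: [1.0, -0.0, -1.6]
opening: 0.0134
grip_force: 59.8
t 5.17 grasp pt [556.7 265.1  79.9] yaw -0.098 rot [-3.14e+00 -3.00e-03 -9.80e-02] open 0.0134 F [ 1.  -0.  -1.6] -> dx -2 dy 0 dz -152 roll -0.000
n 1793 a 10.0132908021716 35.588066754332196 b 0.5540539330390042 tilt deg -3.0 z0 9.4
body 52
-39.55731539385476 -37.86150547957749 [  -4.17868984 -184.25423617]
[ 0.03769247 -0.16792115 -0.01448401]
```

The cup is held level (about -3°) with the grip at cup x ≈ 77. Lifting and carrying it.

```bash
python3 -m crank '[[-1,0,0,-6,0],[-1,0,0,-18,0],[-1,0,0,-32,0],[-1,0,0,-48,0],[-1,0,0,-64,0],[-1,0,5,-80,0],[-1,0,13,-96,0],[-1,0,23,-112,0],[-1,0,35,-128,0],[-1,0,49,-142,0],[-1,0,64,-150,0],[-1,0,79,-152,0]]'
python3 -m crank '[[-1,0,16,0,0],[-1,0,32,0,0],[-1,0,48,0,0],[-1,0,64,0,0],[-1,0,80,0,0],[-1,0,96,0,0],[-1,0,112,0,0],[-1,0,128,0,0],[-1,2,144,0,0],[-1,6,160,0,0],[-1,12,176,0,0],[-1,20,190,0,0]]'
python3 -c "
from h import *
go(677,-52,210,-.194);tilt()"
```

```text
time: 6.22
tool_pos: [0.5483, 0.1851, 0.3908]
tool_rot: [-3.141, -0.003, -0.098]
contact_force: [0.7, -0.1, -2.3]
opening: 0.0138
grip_force: 59.8
time: 7.22
tool_pos: [0.5489, -0.0065, 0.3881]
tool_rot: [3.142, 0.002, -0.099]
contact_force: [0.2, -0.6, -2.5]
opening: 0.0135
grip_force: 59.8
t 7.22 grasp pt [548.9  -6.5 229.1] yaw -0.099 rot [ 3.142e+00  2.000e-03 -9.900e-02] open 0.0135 F [ 0.2 -0.6 -2.5] -> dx 132 dy 33 dz 19 roll 0.095
n 1489 a 10.01158264494287 33.37630512316796 b 2.3542650776031344 tilt deg -10.2 z0 12.1
```

```bash
python3 -m crank '[[-1,5,3,0,0],[-1,16,6,0,0.02],[-1,30,10,0,0.04],[-1,45,14,0,0.06],[-1,60,18,0,0.08],[-1,75,21,0,0.095],[-1,90,24,0,0.095],[-1,104,28,0,0.095],[-1,115,31,0,0.095],[-1,122,32,0,0.095],[-1,125,32,0,0.095],[-1,125,32,0,0.095]]'
python3 - <<'E'
from h import *
go(669.6,-51.7,180,-.194);p,a,b,z=tilt()
cv2.imwrite("pics/w3.png",p[...,::-1])
p,W=cloud("top"); cv2.imwrite("pics/t3.png",cv2.resize(p[130:240,200:360,::-1],None,fx=4,fy=4))
E
```

```text
time: 8.27
tool_pos: [0.6711, -0.0488, 0.3878]
tool_rot: [-3.141, 0.001, -0.193]
contact_force: [-1.2, 1.0, -2.8]
opening: 0.0134
grip_force: 59.8
t 8.27 grasp pt [671.1 -48.8 228.8] yaw -0.193 rot [-3.141e+00  1.000e-03 -1.930e-01] open 0.0134 F [-1.2  1.  -2.8] -> dx -1 dy 3 dz 49 roll 0.001
n 1852 a 10.021137575473423 35.16895353304456 b 0.257620722519158 tilt deg -2.5 z0 7.8
```

View pics/t3.png

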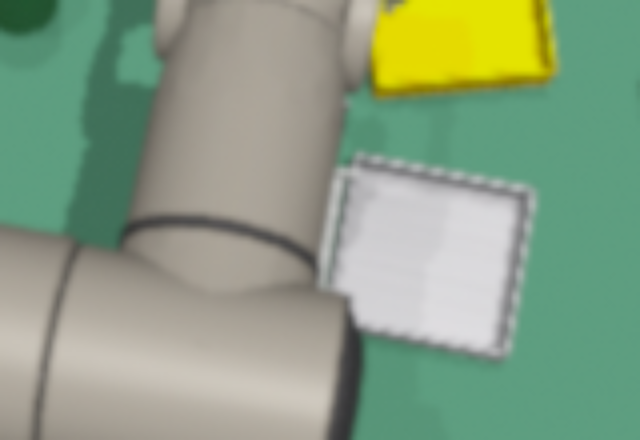

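The arm hides the feeder from the top camera, but the cup is level (-2.5°). Lowering until the cup's floor corner sits just over the rim, watching the force.

```bash
python3 -m crank '[[-1,-1,2,8,0],[-1,-1,2,18,0],[-1,-1,2,28,0],[-1,-1,2,37,0],[-1,-1,2,43,0],[-1,-1,2,47,0],[-1,-1,2,48,0],[-1,-1,2,48,0]]'
python3 -m crank '[[-1,0,0,0,0],[-1,0,0,2,0],[-1,0,0,3,0],[-1,0,0,3,0]]'
python3 - <<'E'
from h import *
go(669.6,-51.7,180,-.194);tilt()
p,W=cloud("scene"); cv2.imwrite("pics/s4.png",cv2.resize(p[140:260,180:340,::-1],None,fx=4,fy=4))
E
```

```text
time: 9.03
tool_pos: [0.6696, -0.0506, 0.3404]
tool_rot: [3.142, 0.0, -0.193]
contact_force: [0.5, 0.1, -1.6]
opening: 0.0139
grip_force: 59.8
time: 9.37
tool_pos: [0.6695, -0.0506, 0.3377]
tool_rot: [3.141, -0.0, -0.193]
contact_force: [0.4, 0.2, -2.1]
opening: 0.0136
grip_force: 59.8
t 9.37 grasp pt [669.5 -50.6 178.7] yaw -0.193 rot [ 3.141 -0.    -0.193] open 0.0136 F [ 0.4  0.2 -2.1] -> dx 0 dy 1 dz -1 roll 0.001
n 1834 a 10.002927230201232 34.991360350275684 b 0.2998347856579985 tilt deg -3.4 z0 8.4
```

View pics/s4.png

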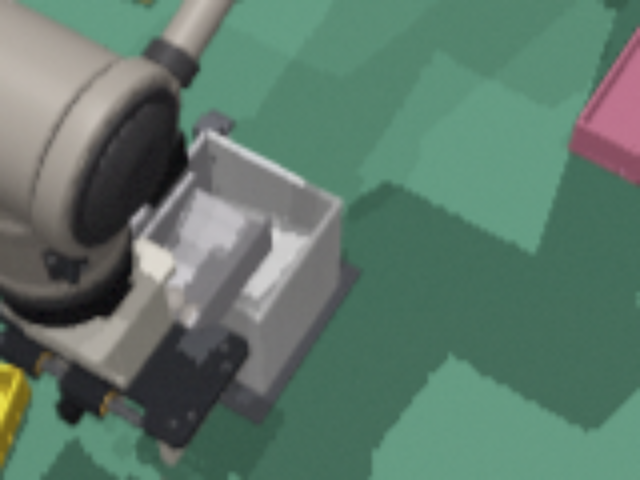

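The cup at (215,265) reaches over the mouth with its lip inside. Now the light grip, to see whether the cup settles onto the rim.

```bash
python3 -m crank '[[-1,0,0,0,0],[-1,0,0,0,0],[-1,0,0,0,0],[-1,0,0,0,0]]' 4
python3 -c "
from h import *
go(669.6,-51.7,177,-.194);tilt()"
python3 -m crank '[[-1,-1,0,-4,0],[-1,-2,0,-9,0],[-1,-4,0,-14,0],[-1,-7,0,-18,0],[-1,-10,0,-22,0],[-1,-10,0,-22,0]]'
python3 -c "
from h import *
go(669.6,-51.7,177,-.194);tilt()"
```

```text
time: 9.8
tool_pos: [0.6695, -0.0506, 0.3378]
tool_rot: [3.142, -0.0, -0.193]
contact_force: [-0.1, 0.2, -1.3]
opening: 0.0144
grip_force: 4.0
t 9.8 grasp pt [669.5 -50.6 178.8] yaw -0.193 rot [ 3.142 -0.    -0.193] open 0.0144 F [-0.1  0.2 -1.3] -> dx 0 dy 1 dz 2 roll 0.001
n 1831 a 10.003065122118441 34.912601317812864 b 0.31618006273581667 tilt deg -2.7 z0 8.2
time: 10.35
tool_pos: [0.6593, -0.0486, 0.3614]
tool_rot: [3.141, -0.002, -0.193]
contact_force: [1.6, -0.9, 1.5]
opening: 0.0144
grip_force: 4.0
t 10.35 grasp pt [659.3 -48.6 202.4] yaw -0.193 rot [ 3.141e+00 -2.000e-03 -1.930e-01] open 0.0144 F [ 1.6 -0.9  1.5] -> dx 11 dy 1 dz 25 roll 0.001
n 1877 a 10.00046588365228 35.58980170497363 b 0.3316547634169109 tilt deg 2.2 z0 10.3
```

```bash
python3 -m crank '[[-1,0,0,0,0],[-1,0,0,0,0],[-1,0,0,0,0],[-1,0,0,0,0]]' 3
python3 - <<'E'
from h import *
go(669.6,-51.7,177,-.194);tilt()
p,W=cloud("scene"); cv2.imwrite("pics/s5.png",cv2.resize(p[140:260,180:340,::-1],None,fx=4,fy=4))
# cup side-wall / interior points inside the mouth seen above the rim, feeder frame
x,y,z=W[...,0]-.518,W[...,1]+.022,W[...,2];a=np.radians(-11.1)
fx=np.cos(a)*x+np.sin(a)*y;fy=-np.sin(a)*x+np.cos(a)*y
m=(z>.14)&(z<.25)&(fy>.02)&(fy<.045)&(fx<.075)&(fx>-.06)
for lo in range(-60,75,10):
    k=m&(fx*1000>=lo)&(fx*1000<lo+10)
    if k.sum()>2: print(lo,k.sum(),np.round(np.percentile(z[k]*1000,[5,50,95])))
E
```

```text
time: 10.73
tool_pos: [0.6598, -0.0487, 0.3596]
tool_rot: [3.142, -0.0, -0.193]
contact_force: [1.5, 0.7, 1.5]
opening: 0.014
grip_force: 3.0
t 10.73 grasp pt [659.8 -48.7 200.6] yaw -0.193 rot [ 3.142 -0.    -0.193] open 0.014 F [1.5 0.7 1.5] -> dx 10 dy 1 dz 24 roll 0.001
n 1878 a 10.005038569970326 35.55273075027386 b 0.31209717526521663 tilt deg 0.6 z0 10.2
-10 3 [165. 171. 172.]
0 15 [144. 163. 174.]
10 18 [142. 160. 178.]
20 19 [143. 165. 178.]
30 20 [145. 166. 181.]
40 21 [142. 168. 184.]
50 15 [160. 176. 186.]
60 10 [173. 185. 188.]
70 4 [186. 188. 189.]
```

View s5.

View pics/s5.png

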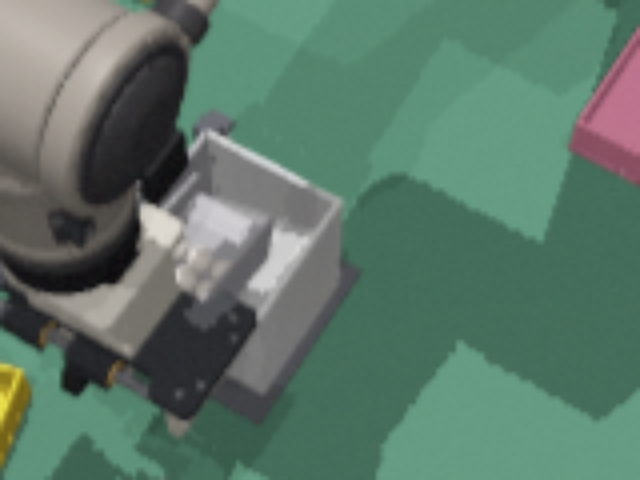

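The six balls have rolled to the front of the cup at (200,265), and the side-wall slope gives about 14°, which matches the pivoting geometry. The wrist estimate reads low. Continuing the arc to about 40°.

```bash
python3 -m crank '[[-1,-5,0,-5,0],[-1,-10,0,-10,0],[-1,-14,0,-13,0],[-1,-17,0,-17,0],[-1,-21,0,-20,0],[-1,-25,0,-23,0],[-1,-29,0,-26,0],[-1,-33,0,-29,0],[-1,-37,0,-31,0],[-1,-42,0,-33,0],[-1,-42,0,-33,0],[-1,-42,0,-33,0]]'
cat >> h.py <<'E'
def wall():
    p,W=cloud("scene")
    x,y,z=W[...,0]-.518,W[...,1]+.022,W[...,2];a=np.radians(-11.1)
    fx=np.cos(a)*x+np.sin(a)*y;fy=-np.sin(a)*x+np.cos(a)*y
    m=(z>.12)&(z<.27)&(fy>.02)&(fy<.045)&(fx<.095)&(fx>-.06)
    L=[(lo,round(float(np.percentile(z[k],92)*1000))) for lo in range(-60,90,10) for k in [m&(fx*1000>=lo)&(fx*1000<lo+10)] if k.sum()>3]
    print("wall top",L); return p,fx,fy,z
E
python3 - <<'E'
from h import *
go(618.4,-41.7,234,-.194);tilt();p,*_=wall()
cv2.imwrite("pics/s6.png",cv2.resize(p[140:260,180:340,::-1],None,fx=4,fy=4))
E
```

```text
time: 11.83
tool_pos: [0.6182, -0.0406, 0.3928]
tool_rot: [3.141, 0.0, -0.193]
contact_force: [-1.3, 0.2, -1.3]
opening: 0.014
grip_force: 3.0
t 11.83 grasp pt [618.2 -40.6 233.8] yaw -0.193 rot [ 3.141  0.    -0.193] open 0.014 F [-1.3  0.2 -1.3] -> dx 0 dy 1 dz -0 roll 0.001
n 1539 a 10.016633952727451 32.222200837594954 b 0.3209430670790807 tilt deg -7.6 z0 22.8
wall top [(-60, 137)]
```

View pics/s6.png

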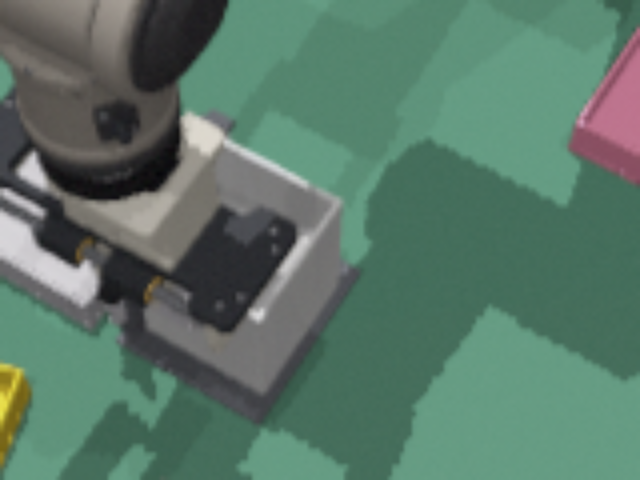

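The gripper now hides the cup from the scene camera, so I'll profile the handle in the wrist depth.

```bash
cat >> h.py <<'E'
def prof():
    p,W=wcloud(); s=telemetry.observe(); w=s['tool_rot'][2]; D=(W-s['tool_pos']+[0,0,.159])*1000
    a=np.cos(w)*D[...,0]+np.sin(w)*D[...,1]; b=-np.sin(w)*D[...,0]+np.cos(w)*D[...,1]; z=D[...,2]
    for lo in range(-150,60,5):
        k=(abs(b)<5)&(a>=lo)&(a<lo+5)&(z>-200)&(z<46)
        if k.sum()>3: print((lo,k.sum(),*np.round(np.percentile(z[k],[5,50,95])),round(p[k].mean())),end=" ")
    print(); print("camera at",(-cv2.Rodrigues(vision.get_calibration("wrist")["rvec"])[0].T@vision.get_calibration("wrist")["tvec"].ravel()-s['tool_pos']).round(3))
    return p
E
python3 -c "
from h import *
prof()"
```

```text
(-90, np.int64(42), np.float64(-89.0), np.float64(-87.0), np.float64(-86.0), 207) (-85, np.int64(35), np.float64(-91.0), np.float64(-89.0), np.float64(-88.0), 183) (-35, np.int64(50), np.float64(-18.0), np.float64(-16.0), np.float64(-15.0), 76) (-30, np.int64(57), np.float64(-14.0), np.float64(-12.0), np.float64(-11.0), 33) (-25, np.int64(57), np.float64(-10.0), np.float64(-9.0), np.float64(-6.0), 33) (-20, np.int64(74), np.float64(-6.0), np.float64(-4.0), np.float64(-3.0), 32) (-15, np.int64(51), np.float64(-3.0), np.float64(-1.0), np.float64(0.0), 38) (10, np.int64(42), np.float64(20.0), np.float64(21.0), np.float64(22.0), 40) (15, np.int64(185), np.float64(22.0), np.float64(24.0), np.float64(26.0), 32) (20, np.int64(337), np.float64(22.0), np.float64(24.0), np.float64(26.0), 34) (25, np.int64(376), np.float64(15.0), np.float64(19.0), np.float64(21.0), 35) (30, np.int64(183), np.float64(11.0), np.float64(14.0), np.float64(16.0), 39) 
camera at [ 0.068 -0.013 -0.021]
```

The wrist profile shows the handle line rising from (-32,-16) to (12,21), so the tilt is about 39°, as planned. On to about 60°.

```bash
python3 -m crank '[[-1,-4,0,-2,0],[-1,-9,0,-4,0],[-1,-14,0,-5,0],[-1,-18,0,-7,0],[-1,-23,0,-8,0],[-1,-28,0,-9,0],[-1,-33,0,-10,0],[-1,-38,0,-10,0],[-1,-38,0,-10,0],[-1,-38,0,-10,0],[-1,-38,0,-10,0],[-1,-38,0,-10,0]]'
python3 -c "
from h import *
go(580,-35,244,-.194);prof()"
```

```text
time: 12.98
tool_pos: [0.5814, -0.0334, 0.4026]
tool_rot: [3.141, -0.0, -0.193]
contact_force: [0.3, 0.7, -1.9]
opening: 0.014
grip_force: 3.0
t 12.98 grasp pt [581.4 -33.4 243.6] yaw -0.193 rot [ 3.141 -0.    -0.193] open 0.014 F [ 0.3  0.7 -1.9] -> dx -1 dy 2 dz -0 roll 0.001
(-120, np.int64(34), np.float64(-165.0), np.float64(-141.0), np.float64(-127.0), 98) (-115, np.int64(148), np.float64(-164.0), np.float64(-148.0), np.float64(-128.0), 100) (-110, np.int64(24), np.float64(-160.0), np.float64(-159.0), np.float64(-157.0), 162) (-30, np.int64(13), np.float64(-27.0), np.float64(-26.0), np.float64(-26.0), 123) (-15, np.int64(125), np.float64(-195.0), np.float64(-167.0), np.float64(-141.0), 106) (-10, np.int64(15), np.float64(-198.0), np.float64(-184.0), np.float64(-145.0), 106) (0, np.int64(28), np.float64(-57.0), np.float64(-55.0), np.float64(-54.0), 99) (5, np.int64(120), np.float64(-59.0), np.float64(-57.0), np.float64(-55.0), 109) (10, np.int64(47), np.float64(-61.0), np.float64(-60.0), np.float64(-59.0), 122) (15, np.int64(227), np.float64(24.0), np.float64(26.0), np.float64(27.0), 36) (20, np.int64(348), np.float64(21.0), np.float64(23.0), np.float64(25.0), 37) (25, np.int64(232), np.float64(18.0), np.float64(20.0), np.float64(22.0), 43) 
camera at [ 0.068 -0.013 -0.021]
```

The handle's end face slopes at about -30°, so the tilt is about 60°. I'll let it drain, lock the grip and lift straight up, then look.

```bash
python3 -m crank '[[-1,-2,0,-1,0],[-1,2,0,-1,0],[-1,-2,0,-1,0],[-1,0,0,0,0],[-1,0,0,0,0],[-1,0,0,0,0]]' 3
python3 -m crank '[[-1,0,0,0,0],[-1,0,0,0,0],[-1,0,0,-8,0],[-1,0,0,-20,0],[-1,0,0,-35,0],[-1,0,0,-50,0],[-1,0,0,-60,0],[-1,0,0,-60,0]]' 60
python3 -m crank '[[-1,0,-10,0,0],[-1,0,-25,0,0],[-1,0,-45,0,0],[-1,0,-70,0,0],[-1,0,-95,0,0],[-1,0,-120,0,0],[-1,0,-140,0,0],[-1,0,-155,0,0],[-1,0,-160,0,0],[-1,0,-160,0,0]]'
python3 - <<'E'
from h import *
go(530,220,160,-.098);prof()
p,W=cloud("scene");q=vision.read_camera("top")[0]
np.savez("s7.npz",p=p,W=W)
cv2.imwrite("pics/s7.png",np.hstack([cv2.resize(p[140:260,180:290,::-1],(440,480)),cv2.resize(q[140:230,225:292,::-1],(357,480))]))
E
```

```text
time: 13.53
tool_pos: [0.5812, -0.0333, 0.4026]
tool_rot: [3.142, 0.0, -0.193]
contact_force: [0.6, 0.8, -0.9]
opening: 0.0142
grip_force: 3.0
time: 14.2
tool_pos: [0.5813, -0.0333, 0.4657]
tool_rot: [3.142, -0.005, -0.193]
contact_force: [-0.6, 1.0, -2.0]
opening: 0.0133
grip_force: 60.0
time: 15.03
tool_pos: [0.6119, 0.125, 0.4618]
tool_rot: [3.141, 0.001, -0.191]
contact_force: [0.9, -0.4, -1.5]
opening: 0.0139
grip_force: 60.0
t 15.03 grasp pt [611.9 125.  302.8] yaw -0.191 rot [ 3.141e+00  1.000e-03 -1.910e-01] open 0.0139 F [ 0.9 -0.4 -1.5] -> dx -99 dy -78 dz 143 roll -0.093
(0, np.int64(84), np.float64(-54.0), np.float64(-52.0), np.float64(-51.0), 108) (5, np.int64(123), np.float64(-57.0), np.float64(-55.0), np.float64(-53.0), 117) (10, np.int64(122), np.float64(-60.0), np.float64(-58.0), np.float64(-57.0), 135) (15, np.int64(289), np.float64(-60.0), np.float64(25.0), np.float64(27.0), 48) (20, np.int64(327), np.float64(21.0), np.float64(22.0), np.float64(24.0), 41) (25, np.int64(114), np.float64(18.0), np.float64(20.0), np.float64(22.0), 48) 
camera at [ 0.068 -0.013 -0.021]
```

View pics/s7.png

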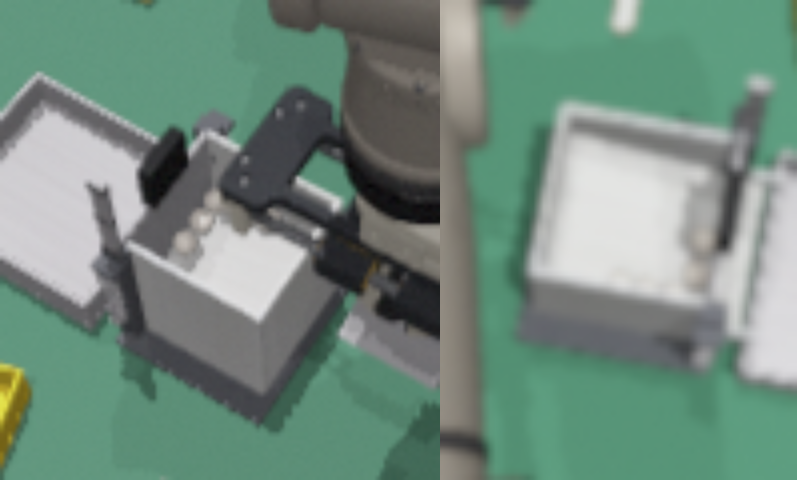

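White balls lie against the shut gate at (185,245), (200,220) and (212,200) in the left panel, and none are on the bench. Now putting the cup down near its old place.

```bash
python3 -m crank '[[-1,-12,-8,0,0],[-1,-32,-20,0,-0.03],[-1,-55,-36,0,-0.06],[-1,-76,-52,0,-0.09],[-1,-92,-66,10,-0.093],[-1,-99,-75,28,-0.093],[-1,-99,-78,50,-0.093],[-1,-99,-78,75,-0.093],[-1,-99,-78,100,-0.093],[-1,-99,-78,122,-0.093],[-1,-99,-78,138,-0.093],[-1,-99,-78,143,-0.093]]'
python3 -m crank '[[-1,0,0,6,0],[-1,0,0,12,0],[-1,0,0,15,0],[-1,0,0,15,0],[-1,0,0,15,0]]'
python3 -c "
from h import *
go(530,220,135,-.098);prof()"
```

```text
time: 16.18
tool_pos: [0.5293, 0.2179, 0.3171]
tool_rot: [3.14, 0.004, -0.102]
contact_force: [-0.4, -0.2, -1.8]
opening: 0.0136
grip_force: 60.0
time: 16.6
tool_pos: [0.5311, 0.2187, 0.3087]
tool_rot: [-3.14, -0.008, -0.1]
contact_force: [-0.8, -2.8, 14.6]
opening: 0.0132
grip_force: 60.0
t 16.6 grasp pt [531.1 218.7 149.7] yaw -0.1 rot [-3.14  -0.008 -0.1  ] open 0.0132 F [-0.8 -2.8 14.6] -> dx -1 dy -1 dz 15 roll -0.002
(-130, np.int64(23), np.float64(-151.0), np.float64(-150.0), np.float64(-150.0), 101) (-125, np.int64(29), np.float64(-152.0), np.float64(-151.0), np.float64(-150.0), 101) (-120, np.int64(30), np.float64(-152.0), np.float64(-151.0), np.float64(-150.0), 101) (-115, np.int64(29), np.float64(-151.0), np.float64(-151.0), np.float64(-149.0), 101) (-110, np.int64(30), np.float64(-152.0), np.float64(-151.0), np.float64(-150.0), 101) (-105, np.int64(34), np.float64(-151.0), np.float64(-150.0), np.float64(-150.0), 101) (-100, np.int64(25), np.float64(-151.0), np.float64(-150.0), np.float64(-150.0), 99) (-10, np.int64(20), np.float64(-152.0), np.float64(-150.0), np.float64(-
[... 421 characters left out ...]
3) (20, np.int64(390), np.float64(-151.0), np.float64(24.0), np.float64(26.0), 59) (25, np.int64(290), np.float64(-151.0), np.float64(21.0), np.float64(23.0), 69) (30, np.int64(51), np.float64(-152.0), np.float64(-151.0), np.float64(-150.0), 110) (35, np.int64(50), np.float64(-152.0), np.float64(-151.0), np.float64(-149.0), 112) (40, np.int64(50), np.float64(-152.0), np.float64(-151.0), np.float64(-150.0), 120) (45, np.int64(50), np.float64(-151.0), np.float64(-151.0), np.float64(-149.0), 122) (50, np.int64(50), np.float64(-152.0), np.float64(-151.0), np.float64(-150.0), 124) (55, np.int64(50), np.float64(-151.0), np.float64(-151.0), np.float64(-149.0), 122) 
camera at [ 0.069 -0.007 -0.02 ]
```

The lip touched the bench at a grip height of about 150 mm, so the handle slid about 7 mm in the pads. Rotating it down needs about 113 mm of forward travel, so I back off 80 mm first to stay clear of the bottle.

```bash
python3 -m crank '[[-1,0,0,-10,0],[-1,-5,0,-16,0],[-1,-20,0,-16,0],[-1,-40,0,-16,0],[-1,-60,0,-16,0],[-1,-75,0,-16,0],[-1,-80,0,-16,0],[-1,-80,0,-12,0],[-1,-80,0,-6,0],[-1,-80,0,-4,0],[-1,-80,0,-4,0]]'
python3 -m crank '[[-1,0,0,0,0],[-1,0,0,0,0],[-1,2,0,1,0],[-1,4,0,3,0],[-1,7,0,5,0],[-1,10,0,7,0],[-1,14,0,9,0],[-1,18,0,11,0],[-1,22,0,13,0],[-1,26,0,16,0]]' 4
python3 -c "
from h import *
go(564,217,42,-.098);prof()" | head -c 1500
```

```text
time: 17.57
tool_pos: [0.4513, 0.2272, 0.3089]
tool_rot: [-3.141, -0.001, -0.101]
contact_force: [0.4, 0.9, 5.7]
opening: 0.0135
grip_force: 60.0
time: 18.4
tool_pos: [0.4769, 0.2246, 0.2929]
tool_rot: [-3.141, -0.002, -0.1]
contact_force: [3.7, 0.5, 4.4]
opening: 0.0138
grip_force: 4.0
t 18.4 grasp pt [476.9 224.6 133.9] yaw -0.1 rot [-3.141e+00 -2.000e-03 -1.000e-01] open 0.0138 F [3.7 0.5 4.4] -> dx 87 dy -1 dz 92 roll -0.002
(-125, np.int64(7), np.float64(-135.0), np.float64(-134.0), np.float64(-134.0), 100) (-120, np.int64(35), np.float64(-135.0), np.float64(-134.0), np.float64(-133.0), 100) (-115, np.int64(31), np.float64(-135.0), np.float64(-134.0), np.float64(-134.0), 100) (-110, np.int64(38), np.float64(-135.0), np.float64(-134.0), np.float64(-134.0), 103) (-105, np.int64(5), np.float64(-134.0), np.float64(-134.0), np.float64(-134.0), 119) (-95, np.int64(13), np.float64(-116.0), np.float64(-115.0), np.float64(-114.0), 135) (-90, np.int64(17), np.float64(-115.0), np.float64(-114.0), np.float64(-114.0), 118) (-30, np.int64(17), np.float64(-17.0), np.float64(-16.0), np.float64(-15.0), 73) (-25, np.int64(52), np.float64(-14.0), np.float64(-12.0), np.float64(-10.0), 44) (-20, np.int64(55), np.float64(-9.0), np.float64(-7.0), np.float64(-5.0), 45) (-15, np.int64(34), np.float64(-135.0), np.float64(-133.0), np.float64(-3.0), 76) (-10, np.int64(51), np.float64(-135.0), np.float64(-134.0), np.float64(-133.0), 98) (-5, np.int64(50), np.float64(-135.0), np.float64(-134.0), np.float64(-133.0), 106) (0, np.int64(52), np.float64(-136.0), np.float64(-134.0), np.float64(-133.0), 108) (5, np.int64(54), np.float64(-135.0), np.float64(-134.0), np.float64(-133.0), 108) (10, np.int64(52), np.float64(-135.0), np.float64(-134.0), np.float64(-133.0), 108) (15, np.int64(176
```

Tilt is now about 45° and the cup is rotating as intended. Continuing down the arc.

```bash
python3 -m crank '[[-1,1,0,6,0],[-1,3,0,12,0],[-1,5,0,17,0],[-1,9,0,22,0],[-1,13,0,27,0],[-1,18,0,32,0],[-1,23,0,37,0],[-1,27,0,42,0],[-1,27,0,42,0],[-1,27,0,42,0]]'
python3 -c "
from h import *
go(564,217,42,-.098);prof()" | tr -d 'a-z()' | head -c 1900
```

```text
time: 19.28
tool_pos: [0.5023, 0.2217, 0.2494]
tool_rot: [3.14, 0.004, -0.1]
contact_force: [-0.4, -0.1, -0.0]
opening: 0.0138
grip_force: 4.0
 19.28   [502.3 221.7  90.4]  -0.1  [ 3.14   0.004 -0.1  ]  0.0138 F [-0.4 -0.1 -0. ] ->  62  -1  48  -0.002
-80, .6424, .64-71.0, .64-70.0, .64-70.0, 162 -75, .6462, .64-72.0, .64-71.0, .64-70.0, 170 -70, .6434, .64-72.0, .64-71.0, .64-70.0, 165 -25, .6437, .64-4.0, .64-3.0, .64-2.0, 133 -20, .6479, .64-0.0, .641.0, .642.0, 58 -15, .64112, .643.0, .644.0, .645.0, 46 -10, .6433, .645.0, .645.0, .646.0, 59 10, .64158, .6414.0, .6415.0, .6416.0, 49 15, .64197, .6416.0, .6418.0, .6419.0, 45 20, .64202, .6418.0, .6420.0, .6421.0, 46 25, .64227, .6421.0, .6422.0, .6423.0, 48 30, .64257, .6423.0, .6424.0, .6426.0, 48 35, .64270, .6425.0, .6427.0, .6428.0, 49 40, .64406, .64-92.0, .6429.0, .6430.0, 66 45, .64497, .64-92.0, .6426.0, .6430.0, 64 50, .64355, .64-92.0, .6417.0, .6422.0, 72 55, .6476, .64-92.0, .64-92.0, .64-91.0, 124 
  [ 0.069 -0.007 -0.021]
```

```bash
python3 -m crank '[[-1,1,0,4,0],[-1,2,0,8,0],[-1,3,0,12,0],[-1,4,0,14,0],[-1,4,0,14,0],[-1,4,0,14,0]]'
cat >> h.py <<'E'
def han():
    p,W=wcloud(); s=telemetry.observe(); w=s['tool_rot'][2]; D=(W-s['tool_pos']+[0,0,.159])*1000
    a=np.cos(w)*D[...,0]+np.sin(w)*D[...,1]; b=-np.sin(w)*D[...,0]+np.cos(w)*D[...,1]; z=D[...,2]
    k=(abs(b)<5)&(a>10)&(a<70)&(abs(z)<46)&(p.max(-1)<90); e=np.percentile(a[k],97); k2=k&(a<e-12)
    f=np.polyfit(a[k2],z[k2],1); print("handle slope deg %.1f z0 %.1f tail a %.0f"%(np.degrees(np.arctan(f[0])),f[1],e))
    h=z+s['tool_pos'][2]*1000-159
    for bb in(-28,0,28):
        print("b",bb,[(lo,int(np.median(h[q]))) for lo in range(-160,-20,10) for q in [(abs(b-bb)<5)&(a>=lo)&(a<lo+10)&(h<120)&(h>-10)] if q.sum()>4])
E
python3 -c "
from h import *
go(564,217,42,-.098);han();print(telemetry.observe()['torque'])"
```

```text
time: 19.83
tool_pos: [0.5066, 0.2215, 0.2363]
tool_rot: [3.141, 0.001, -0.1]
contact_force: [-1.1, 0.2, -1.7]
opening: 0.0142
grip_force: 4.0
t 19.83 grasp pt [506.6 221.5  77.3] yaw -0.1 rot [ 3.141e+00  1.000e-03 -1.000e-01] open 0.0142 F [-1.1  0.2 -1.7] -> dx 58 dy -1 dz 35 roll -0.002
handle slope deg 17.5 z0 9.1 tail a 54
b -28 []
b 0 [(-80, 13), (-70, 14), (-30, 77)]
b 28 []
[ 0.04341704 -0.0546329  -0.01094591]
```

```bash
python3 -m crank '[[-1,1,0,4,0],[-1,3,0,8,0],[-1,5,0,12,0],[-1,7,0,16,0],[-1,9,0,20,0],[-1,10,0,24,0],[-1,11,0,28,0],[-1,12,0,31,0],[-1,12,0,34,0],[-1,12,0,34,0],[-1,12,0,34,0]]'
python3 -c "
from h import *
go(564,217,42,-.098);han();print(telemetry.observe()['torque'])"
```

```text
time: 20.8
tool_pos: [0.5185, 0.2203, 0.2024]
tool_rot: [3.141, 0.001, -0.1]
contact_force: [-0.0, 0.7, -1.4]
opening: 0.014
grip_force: 4.0
t 20.8 grasp pt [518.5 220.3  43.4] yaw -0.1 rot [ 3.141e+00  1.000e-03 -1.000e-01] open 0.014 F [-0.   0.7 -1.4] -> dx 46 dy -1 dz 1 roll -0.002
handle slope deg 0.8 z0 8.7 tail a 56
b -28 []
b 0 [(-60, 3), (-30, 49)]
b 28 []
[ 0.03350825 -0.02037845  0.04428482]
```

The handle is level (0.8°), its top is at 52 mm and the cup's inner floor is at 3 mm, so the cup is standing. I press lightly, open and rise.

```bash
python3 -m crank '[[-1,0,0,1,0],[-1,0,0,2,0],[0,0,0,2,0],[0,0,0,2,0],[0,0,0,2,0],[0,0,0,2,0],[1,0,0,2,0],[1,0,0,-3,0],[1,0,0,-15,0],[1,0,0,-40,0],[1,0,0,-75,0],[1,0,0,-110,0]]' 60
python3 -m crank '[[1,0,0,-40,0],[1,0,0,-80,0],[1,0,0,-120,0],[1,0,0,-130,0]]'
python3 - <<'E'
from h import *
go(508,-77,300,-.194)
p,W=wcloud(); x,y,z=W[...,0],W[...,1],W[...,2]
hsv=cv2.cvtColor(p,cv2.COLOR_RGB2HSV)
m=(x>.36)&(x<.63)&(abs(y-.22)<.06)&(z>.008)&(z<.07)
q=W[m]*1000; r=cv2.minAreaRect(q[:,:2].astype(np.float32)); print("cup",m.sum(),r,np.percentile(q[:,2],[2,50,98]))
h=m&(p.max(-1)<80)&(z>.035); q=W[h]*1000; f=np.polyfit(q[:,0],q[:,2],1); print("handle z",np.percentile(q[:,2],[5,95]),"slope",f[0])
# balls in feeder from scene/top
a=np.radians(-11.1)
for n in("scene","top"):
    p,W=cloud(n); np.savez(n+"8.npz",p=p,W=W)
    X,Y,Z=W[...,0]-.518,W[...,1]+.022,W[...,2]
    fx=(np.cos(a)*X+np.sin(a)*Y)*1000; fy=(-np.sin(a)*X+np.cos(a)*Y)*1000
    fl=49+(fy+56)/110*35; d=Z*1000-fl
    k=(abs(fx)<48)&(fy>-53)&(fy<45)&(d>6)&(d<26)
    print(n,"raised pts",k.sum()); 
    H,_,_=np.histogram2d(fy[k],fx[k],bins=[range(-56,50,8),range(-48,52,8)]); print(H.astype(int))
E
```

```text
time: 21.85
tool_pos: [0.5184, 0.2202, 0.3136]
tool_rot: [3.141, 0.002, -0.1]
contact_force: [2.0, -0.0, 0.4]
opening: 0.0757
grip_force: 0.0
time: 22.18
tool_pos: [0.5188, 0.2205, 0.4503]
tool_rot: [-3.137, -0.011, -0.1]
contact_force: [0.8, 0.1, 0.2]
opening: 0.0916
grip_force: 0.0
t 22.18 grasp pt [518.8 220.5 291.3] yaw -0.1 rot [-3.137 -0.011 -0.1  ] open 0.0916 F [0.8 0.1 0.2] -> dx 19 dy 297 dz -9 roll 0.094
cup 2127 ((489.1902770996094, 223.96221923828125), (64.18627166748047, 174.43832397460938), 84.55451202392578) [ 8.83177371 39.86339126 52.10581261]
handle z [48.83015427 52.22439581] slope 0.007227707817962561
scene raised pts 146
[[ 4  5  3  4  1  2  7  0  0  0  0  0]
 [ 2  9  3 12  2  7  8  0  0  0  0  0]
 [ 2  5  0  1  0  1  0  0  0  0  0  0]
 [ 5  5  0  0  0  0  0  0  0  0  0  0]
 [ 6  6  0  0  0  0  1  0  0  0  0  0]
 [ 3 10  0  0  0  0  0  0  0  0  0  0]
 [ 5  6  0  1  0  0  0  0  0  0  0  0]
 [ 8  8  0  0  0  0  0  1  0  0  0  0]
 [ 0  1  0  0  1  0  0  0  0  0  0  0]
 [ 0  0  0  0  0  0  0  0  0  0  0  0]
 [ 0  1  0  0  0  0  0  0  0  0  0  0]
 [ 0  0  0  0  0  0  0  0  0  0  0  0]
 [ 0  0  0  0  0  0  0  0  0  0  0  0]]
top raised pts 77
[[0 0 1 3 1 2 2 0 0 0 0 0]
 [0 2 6 5 2 5 5 1 0 0 0 0]
 [0 2 1 2 0 2 3 1 0 0 0 0]
 [0 3 0 1 1 1 0 1 0 1 0 0]
 [0 3 0 0 0 0 1 0 0 1 0 0]
 [0 3 0 0 0 0 0 0 0 0 1 0]
 [0 4 0 0 1 0 0 0 0 0 0 0]
 [1 2 0 0 0 0 0 1 0 1 0 0]
 [0 1 0 0 0 0 0 0 0 0 0 0]
 [0 0 0 0 0 0 0 0 0 0 0 0]
 [0 0 0 0 0 0 0 0 0 0 0 0]
 [0 0 0 0 0 0 0 0 0 0 0 0]
 [0 1 0 0 0 0 1 1 0 0 0 0]]
```

The cup stands upright (slope 0.007). Next I check that it is empty, then go above the gate and count the balls in the feeder with the wrist camera.

```bash
python3 - <<'E'
from h import *
p,W=wcloud(); x,y,z=W[...,0]*1000-489,W[...,1]*1000-224,W[...,2]*1000
c,s=.9955,-.095
u=c*x+s*y; v=-s*x+c*y   # along cup, u centre = cup x ~20
m=(abs(v)<26)&(u>-90)&(u<18)&(z<60)
for lo in range(-90,20,10):
    k=m&(u>=lo)&(u<lo+10)
    if k.sum()>5: print(lo,k.sum(),np.round(np.percentile(z[k],[5,50,95])),np.round(np.percentile(p[k].min(-1),[50,95])))
E
python3 -m crank '[[1,0,30,0,0],[1,0,65,0,0.03],[1,4,100,0,0.06],[1,8,135,0,0.094],[1,12,170,0,0.094],[1,15,205,0,0.094],[1,17,240,0,0.094],[1,18,270,0,0.094],[1,19,290,0,0.094],[1,19,297,0,0.094],[1,19,297,0,0.094],[1,19,297,0,0.094]]'
cat > f.py <<'E'
from h import *
go(507,-77,159,-.194)
p,W=wcloud(); a=np.radians(-11.1); np.savez("w9.npz",p=p,W=W)
X,Y,Z=W[...,0]-.518,W[...,1]+.022,W[...,2]*1000
fx=(np.cos(a)*X+np.sin(a)*Y)*1000; fy=(-np.sin(a)*X+np.cos(a)*Y)*1000
t=(Z>170)&(Z<186)&(abs(fx)<40)&(abs(fy+56)<25)
print("tab",t.sum(),np.percentile(fx[t],[3,97]),np.percentile(fy[t],[3,97]),np.median(W[t],0))
r=(abs(Z-135)<4)&(abs(fx)<62)&(fy<62)&(fy>0); print("rim",np.percentile(fx[r],[2,98]),np.percentile(fy[r],98))
d=Z-(49+(fy+56)/110*35); k=(abs(fx)<48)&(fy>-54)&(fy<45)&(d>5)&(d<40)
g=np.zeros((56,50)); c=np.zeros((56,50))
ii=((fy[k]+56)/2).astype(int); jj=((fx[k]+50)/2).astype(int); np.maximum.at(g,(ii,jj),d[k])
for i in range(0,30): print("%4d "%(i*2-56)+"".join("." if v<5 else chr(ord('a')+int(min(v,39)//2)) for v in g[i]))
E
python3 f.py
```

```text
-90 226 [19. 21. 24.] [121. 127.]
-80 269 [13. 16. 20.] [124. 127.]
-70 270 [ 7. 10. 13.] [123. 126.]
-60 245 [2. 4. 7.] [125. 129.]
-50 229 [2. 3. 4.] [128. 131.]
-40 221 [2. 3. 4.] [130. 155.]
-30 224 [2. 3. 4.] [134. 187.]
-20 235 [2. 3. 4.] [152. 156.]
-10 239 [2. 3. 4.] [152. 156.]
10 398 [-2. 33. 51.] [ 95. 132.]
time: 23.38
tool_pos: [0.5079, -0.0767, 0.4414]
tool_rot: [-3.141, 0.003, -0.195]
contact_force: [-0.5, -0.0, 0.3]
opening: 0.0916
grip_force: 0.0
t 23.38 grasp pt [507.9 -76.7 282.4] yaw -0.195 rot [-3.141e+00  3.000e-03 -1.950e-01] open 0.0916 F [-0.5 -0.   0.3] -> dx -1 dy 0 dz 123 roll -0.001
tab 722 [-19.73733336  22.07915949] [-61.92780948 -50.97170338] [ 0.50913112 -0.07775521  0.18062949]
rim [-53.83088462  53.81004859] 55.19871394539827
 -56 ..................................................
 -54 ..................................................
 -52 ..................................................
 -50 ...........................j.g....................
 -48 .hiijjiih..hiiijjihf..iiiijiig....................
 -46 ..iiiiihhf.hiiijjiie..hiijjiih..............
[... 650 characters left out ...]
............................
 -20 .gijjjiihg........................................
 -18 .hijkjjihf........................................
 -16 .hhjiijigf........................................
 -14 .ghiiihhhf........................................
 -12 .eghhihgg.........................................
 -10 ..fggffff.........................................
  -8 ...ihihf..........................................
  -6 .giijjihg.........................................
  -4 .hijjjiji.........................................
  -2 .iijjjjjhf........................................
   0 .hijjjjihf........................................
   2 .hiiiijihf........................................
```

The cup is empty, and the depth map shows six balls in the feeder: three at the gate, one resting on top of two, and two behind it by the -x wall. The tab is at feeder (1,-56). Descending to pinch it.

```bash
python3 -m crank '[[1,0,1,25,0],[1,0,1,50,0],[1,0,1,75,0],[1,0,1,95,0],[1,0,1,110,0],[1,0,1,118,0],[1,0,1,121,0],[0,0,1,122,0],[-1,0,1,122,0],[-1,0,1,122,0],[-1,0,1,122,0],[-1,0,1,122,0]]' 60
python3 -m crank '[[-1,0,0,0,0],[-1,0,0,0,0],[-1,0,0,0,0],[-1,0,0,0,0],[-1,0,0,0,0],[-1,0,0,0,0],[-1,0,0,0,0],[-1,0,0,0,0],[-1,0,0,0,0],[-1,0,0,0,0]]'
python3 -c "
from h import *
go(507,-77,199,-.194)"
```

```text
time: 24.43
tool_pos: [0.5079, -0.0781, 0.3214]
tool_rot: [3.141, -0.001, -0.194]
contact_force: [0.4, 0.1, -0.0]
opening: 0.0633
grip_force: 0.0
time: 25.27
tool_pos: [0.5078, -0.0781, 0.3207]
tool_rot: [3.141, 0.0, -0.194]
contact_force: [-0.5, -0.3, 0.0]
opening: 0.0119
grip_force: 60.0
t 25.27 grasp pt [507.8 -78.1 161.7] yaw -0.194 rot [ 3.141  0.    -0.194] open 0.0119 F [-0.5 -0.3  0. ] -> dx -1 dy -1 dz -37 roll 0.000
```

```bash
python3 -m crank '[[-1,0,0,-3,0],[-1,0,0,-7,0],[-1,0,0,-11,0],[-1,0,0,-15,0],[-1,0,0,-19,0],[-1,0,0,-23,0],[-1,0,0,-27,0],[-1,0,0,-31,0],[-1,0,0,-34,0],[-1,0,0,-37,0],[-1,0,0,-39,0],[-1,0,0,-40,0]]'
python3 -m crank '[[-1,0,0,0,0],[-1,0,0,0,0],[-1,0,0,0,0],[-1,0,0,0,0],[-1,0,0,0,0],[-1,0,0,0,0],[-1,0,0,0,0],[-1,0,0,0,0],[-1,0,0,0,0],[-1,0,0,0,0],[-1,0,0,0,0],[-1,0,0,0,0]]'
cat > g.py <<'E'
from h import *
go(507,-77,199,-.194)
a=np.radians(-11.1)
for n in("scene","top","wrist"):
    p,W=wcloud() if n=="wrist" else cloud(n)
    X,Y,Z=W[...,0]-.518,W[...,1]+.022,W[...,2]*1000
    fx=(np.cos(a)*X+np.sin(a)*Y)*1000; fy=(-np.sin(a)*X+np.cos(a)*Y)*1000
    d=Z-(49+(fy+56)/110*35)
    k=(abs(fx)<46)&(fy>-52)&(fy<45)&(d>6)&(d<26)
    b=(abs(fx)<68)&(fy<-68)&(fy>-225)&(Z>9)&(Z<26)
    lab,st=cv2.connectedComponentsWithStats(b.astype(np.uint8))[1:3]
    print(n,"in feeder",k.sum(),"pan pts",b.sum(),[(int(fx[lab==i].mean()),int(fy[lab==i].mean()),int(st[i,4])) for i in range(1,len(st)) if st[i,4]>=6])
    t=(abs(fx)<26)&(abs(fy+56)<9)&(Z>185)&(Z<235)&(p.max(-1)<80); 
    if t.sum()>5: print("  tab top",t.sum(),np.percentile(Z[t],[5,50,95]))
E
python3 g.py
```

```text
time: 26.27
tool_pos: [0.5078, -0.0781, 0.3608]
tool_rot: [3.141, 0.0, -0.194]
contact_force: [3.2, -3.2, -10.4]
opening: 0.0116
grip_force: 60.0
time: 27.27
tool_pos: [0.5078, -0.0781, 0.3607]
tool_rot: [3.141, 0.0, -0.194]
contact_force: [1.7, -2.5, -9.4]
opening: 0.0119
grip_force: 60.0
t 27.27 grasp pt [507.8 -78.1 201.7] yaw -0.194 rot [ 3.141  0.    -0.194] open 0.0119 F [ 1.7 -2.5 -9.4] -> dx -1 dy -1 dz 3 roll -0.000
scene in feeder 4 pan pts 123 [(-40, -182, 26), (-37, -152, 19), (-10, -171, 49), (60, -88, 11)]
  tab top 35 [186.76160238 199.59893753 218.12533863]
top in feeder 0 pan pts 91 [(0, -168, 17), (-21, -171, 23), (-42, -180, 21)]
wrist in feeder 0 pan pts 1102 [(61, -86, 23), (1, -85, 119), (2, -167, 191), (-18, -170, 178), (-34, -119, 181), (-34, -150, 184), (-38, -181, 164), (-45, -97, 62)]
  tab top 2043 [192.56810288 220.33249696 228.07665942]
```

The gate is up 40 mm, with a pull of 9.4 N and the tab top at about 220 mm. The feeder reads empty and balls are in the pan. I hold another second and recount.

```bash
python3 -m crank '[[-1,0,0,0,0],[-1,0,0,0,0],[-1,0,0,0,0],[-1,0,0,0,0],[-1,0,0,0,0],[-1,0,0,0,0],[-1,0,0,0,0],[-1,0,0,0,0],[-1,0,0,0,0],[-1,0,0,0,0],[-1,0,0,0,0],[-1,0,0,0,0]]'
python3 g.py; python3 - <<'E'
from h import *
p,W=wcloud(); a=np.radians(-11.1); X,Y,Z=W[...,0]-.518,W[...,1]+.022,W[...,2]*1000
fx=(np.cos(a)*X+np.sin(a)*Y)*1000; fy=(-np.sin(a)*X+np.cos(a)*Y)*1000
g=np.zeros((44,40)); k=(abs(fx)<76)&(fy<-60)&(fy>-232)&(Z<120)&(Z>0)
np.maximum.at(g,(((fy[k]+234)/4).astype(int),((fx[k]+78)/4).astype(int)),Z[k])
for i in range(44): print("%5d "%(i*4-234)+"".join(" " if v==0 else "." if v<8 else "#" if v>30 else "o" for v in g[i]))
E
```

```text
time: 28.42
tool_pos: [0.5078, -0.0781, 0.3607]
tool_rot: [3.141, 0.0, -0.194]
contact_force: [0.0, -3.1, -8.3]
opening: 0.0115
grip_force: 60.0
t 28.42 grasp pt [507.8 -78.1 201.7] yaw -0.194 rot [ 3.141  0.    -0.194] open 0.0115 F [ 0.  -3.1 -8.3] -> dx -1 dy -1 dz 3 roll -0.000
scene in feeder 5 pan pts 119 [(-39, -182, 23), (-37, -151, 19), (-10, -171, 50), (61, -89, 9)]
  tab top 35 [185.93111315 199.22130567 218.27831383]
top in feeder 1 pan pts 80 [(0, -168, 18), (-21, -170, 21), (-41, -180, 22)]
wrist in feeder 0 pan pts 1094 [(61, -86, 23), (0, -85, 118), (2, -167, 191), (-18, -170, 179), (-34, -119, 182), (-34, -150, 181), (-38, -181, 159), (-45, -97, 61)]
  tab top 2042 [193.07453758 220.33972596 228.01623707]
 -234  #...................................#. 
 -230  #...................................#  
 -226  #..................................### 
 -222  #...................................## 
 -218  #...................................#  
 -214   ...................................#  
 -210    .................................### 
 -206     .............................
[... 989 characters left out ...]
..## 
 -118       ..ooooo........................## 
 -114       ...ooo.........................## 
 -110       .o.............................## 
 -106        oo............................## 
 -102        oo............................## 
  -98        oo............................## 
  -94        oo.................      ####### 
  -90          ############################## 
  -86       .o########################## ...  
  -82          #### .  #############  ##.. .. 
  -78          #####################    ..... 
  -74          #####################          
  -70          #####################          
  -66                ###############          
  -62                ###############
```

All six balls rest in the pan: (-38,-181), (-18,-170), (2,-167), (-34,-150), (-34,-119), and one partly hidden at (-45,-98). The gate is steady at 40 mm, so I hand in.

```bash
python3 -c "
from cell import ticket
print(ticket.hand_in())"
```

```text
the job is handed in; nothing more can be done
None
```

I handed the job in with all six balls in the pan, the empty cup upright on the bench, and the gripper holding the gate steady at about 40 mm of its travel; the hand-in returned no verdict.

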